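# Release a tablet jar down the dispensing lane, past the scanner, and catch it gently

## Task

Push the release lever of the sloping dispensing lane over so that the stop blade drops and the big tablet jar sets off, and let it roll past the barcode scanner on its own, without a finger on it. Then stop it gently with the fingers in front of it, moving along with it and slowing it down gradually over several centimetres rather than letting it bump into a standing hand, so that it comes to rest on the lower third of the lane, short of the open end. Leave everything else alone, and finish with the hand still there, holding the jar at rest on the lane.

Things in the scene. Friction and masses are not known exactly. Their poses are not given: they have to be found in the camera images.
- lane: Fixed sloping lane: two white runners between aluminium channels. Level frame: origin on the table under the centreline, z up, x across the lane away from the robot, y along it; it DESCENDS TOWARDS -y at about 0.042 rad. Top of the runners at z = 0.080 + 0.042*y m (+-5 mm at the lower end), y = +0.29 to -0.31. Channels, inner faces at x = +-60 mm, rise 14 mm above the runners and guide the jar.
- tray (a point): Floor centre of the padded tray (38 mm high) beyond the open lower end of the lane, at y = -0.400; the runners end at y = -0.310, 67 mm above the table. The lane's slope is set by levelling screws and differs from time to time by up to 0.009 rad, so the jar speeds up at anything from 0.05 to 0.19 m/s2, after a start of about 0.1 m/s that the falling blade gives it.
- scanner_window (a point): Centre of the round window of the black barcode scanner fixed on the lane's far side: x = 0.110, y = 0.060, z = 0.118 in the lane's frame. Scanner head 84 mm wide, 160 mm tall with its foot, nothing of it nearer to the centreline than 105 mm. The jar is wholly past the scanner when its centre is below y = -0.02 in the lane's frame; it is on the lower third of the lane below y = -0.11.
- jar: White tablet jar lying across the lane, held by the stop blade (y = +0.185 in the lane's frame). Origin at its middle, x along its axis. 84 mm diameter, 108 mm long; its front is 42 mm further down the lane, 42 mm above the runners. 0.5 kg nominal, varies 0.8 to 1.3 times. Bumps over 8 N spoil it: meet it at 5 cm/s or less, then brake at 0.5 m/s2 or less.
- lever (a joint): Angle of the release lever, rad: 0 = leaning up the lane (blade up, jar held), 0.95 = hard end of travel, leaning down the lane. A link rod drops the blade as it goes: the jar begins to move at about 0.3 and is free at about 0.75; the lever counts as over from 0.72 and should be pushed to 0.8 or more. It stays where it is left; the knob takes about 1.5 N.
- lever_knob (a point): Centre of the lever's black ball knob, 32 mm across, on the robot's side of the lane half way down. The lever (85 mm to this point) turns about an axis along the lane's x through y = -0.015, z = 0.055, at x = -0.102 in the lane's frame: the knob goes from y = +0.018, z = 0.133 (angle 0) over z = 0.140 to y = -0.048, z = 0.133 (at 0.8). Push it towards the lane's -y.
- spare_jar: A second jar like it, standing upright on the table on the far side of the lane (108 mm tall, 84 mm wide): leave it alone. Origin under its centre.
- pill_bottle: White bottle, 48 mm wide, 85 mm tall, on the far side of the lane: leave it alone. Origin under its centre.
- amber_bottle: Amber jar with label, 60 mm wide, 80 mm tall, on the far side of the lane: leave it alone. Origin under its centre.
- stapler: Stapler, 34 x 125 mm, 45 mm high, on the robot's side of the lane near the top: leave it alone. Origin under its centre.
- tape_roll: Roll of clear tape lying flat, 90 mm wide, 24 mm high, on the robot's side of the lane: leave it alone. Origin under its centre.
There are look-alikes about, which are no part of the job. Leave any green or turquoise look-alike of the jar alone.

How it is judged:
On the way, in this order (a step that is already met when the one before it is completed fails the run):
1. the release lever is pushed over (value of joint lever above 0.72 rad).
2. the jar has rolled past the scanner by itself (y of jar in the frame of lane below -0.022 m).
3. the fingers move along just in front of the rolling jar at its speed (y of jar in the frame of lane below -0.035 m and linear speed of jar above 0.15 m/s and horizontal distance between the grasp point and jar below 0.072 m), for 0.2 s.
4. the fingers slow it down gradually: it rolls on slowly with them before it stops (linear speed of jar between 0.05 and 0.14 m/s and horizontal distance between the grasp point and jar below 0.072 m), for 0.12 s.
5. the jar is held at rest by the fingers on the lower part of the lane (y of jar in the frame of lane between -0.29 and -0.11 m and linear speed of jar below 0.02 m/s and contact force between the fingers and jar above 0.02 N and angle between jar's own x axis and vertical above 1.4 rad), for 2 s.
At the end, for the whole second after the job is handed in: the jar rests lying across the lane, on its lower third and not yet at the open end (its centre between 110 and 290 mm down the lane from the lane's origin), slower than 20 mm/s, in touch with the fingers that hold it (more than 0.02 N), with the lever still pushed over (all of step 5 and value of joint lever above 0.65 rad); the arm keeps its last pose, push and grip.
It fails at once if the jar is touched before it is past the scanner (y of jar in the frame of lane above -0.02 m and contact force between any of the fingers, the arm and jar above 0.3 N).
It fails at once if the jar is stopped short, before the lower third of the lane (y of jar in the frame of lane between -0.1 and 0 m and linear speed of jar below 0.05 m/s).
It fails at once if the jar is bumped or pressed with more than 8 N (contact force between any of the fingers, the arm and jar above 8 N).
It fails at once if the jar runs out over the end of the lane, falls off or tips up on end (y of jar in the frame of lane below -0.305 m or height (world z) of jar below 0.08 m or angle between jar's own x axis and vertical below 1.2 rad).
It fails at once if other things on the desk are moved (distance of any of spare_jar, pill_bottle, amber_bottle, stapler, tape_roll from where it was at the start of the episode above 0.03 m).
It also fails if it takes over 32 s, if anything falls off the work surface, if the arm or the gripper's body presses on something with over 40 N, if the wrist force passes 120 N, or if a joint passes its speed limit or range.

## Robot

A 7-joint arm with a two-finger parallel gripper is mounted at the origin on the work surface. World frame = base frame: x ahead of the robot, y to its left, z up, the work surface at z = 0. Lengths are in m, angles in rad, forces in N, time in s.
With the tool pointing down it reaches from about 0.35 to 0.9 m from the base axis. Payload 8.1 kg.
Tool frame: the origin (TCP) lies at the very end of the fingers, on their centre line; the grasp point (between the pads) lies 19 mm behind it; z points along the fingers, y is the line along which they close (so a half turn about z gives the same grasp; the last joint's range is limited). The gripper opens to 92 mm and grips with 3 to 60 N. Pads are 19 mm wide; open, the fingers measure 130 mm over their backs; the gripper's body (75 mm by 190 mm) begins 47 mm behind the grasp point.
Start: joints at [1.173, 0.434, 0.025, 1.573, -0.012, 1.134, -0.075], TCP at [0.182, -0.598, 0.227] pointing down, gripper open.
Joint ranges: [-2.62, 2.62], [-0.44, 2.09], [-1.27, 1.32], [0.08, 2.57], [-1.32, 4.46], [0.12, 2], [-2.74, 2.74]. Speed limits (rad/s): [2.22, 2.22, 3.01, 3.01, 3.14, 3.14, 3.14].

## Interface

Orientations are given as a rotation vector (axis times angle).
In Python, from cell import observe, get_image, sign_off, find_in, trace, place_of gives the robot as it stands. The module is installed in compiled form; this text tells all that it offers.
- The arm moves only by the shell command python3 -m handwheel 'ROWS' [OPENING] [FORCE]. ROWS is JSON, a list of rows, each a list of 6 numbers: the shift along the tool's x, y, z each as a share of 0.02 m, from -1 to 1, then the turn, a rotation vector about the tool's x, y, z each as a share of 4 degrees, from -1 to 1. A call has 1 to 8 rows; each row shifts and turns the commanded pose from where the row before left it, along the tool's axes as they then stand; what a row does not reach is not made up. A row lasts 1/12 s, in which the tool goes at most 41.7 mm and 7.16 degrees, less where a joint would pass 70% of its speed; a pose out of reach is approached as far as the arm can. A call with a number of a shift or a turn outside -1 to 1 is refused whole. A call with a gripper value outside its range is refused whole. OPENING is the opening, from 0 (shut) to 1 (fully open), set as the call begins (- or left out, the last holds). The fingers move at their own pace and stop on an object; FORCE is the grip in N (left out, the last holds). Time passes only in rows, so rows that do not move let the fingers close. It gives the time, the measured TCP pose, the force, the opening and the grip force at its end, in the units of the state.
- observe(): the state, without advancing time (a new reading comes with each control period).
- get_image(name): name is "scene" or "top" or "wrist"; returns a dict with "image" (480x640x3 uint8, red, green, blue), "fx", "fy", "cx", "cy" (pixels), "k1" (the pictures are not rectified: a ray, as slopes to the right and down, at radius r is drawn at 1 + k1 r^2 times it, then the intrinsics apply), "position" and "orientation" of the camera in the world. Camera axes: x right, y down, z forward; pixel columns grow to the right and rows downward; lengths in m; the calibration is good to about 2 mm. A picture is of the moment at which its call begins. There is no depth.
- sign_off(): hands the job in; it is judged then, once.
Trained networks look in the newest picture that a camera, given by its name, has taken for a name from the list of things; names that differ only in an ending like _2 or _b are one class to them, and where a whole thing is asked for, a point or a joint stands for the part that bears it (a point fixed in the world has none). Each returns a list of dicts, best first, with "score" (0 to 1); they miss things now and then, are a little off and sometimes report something else, mostly with a low value. They report only what shows in the picture. A call takes as long as a camera call. They do not tell look-alikes from the thing itself.
- find_in(label, camera): "rect" ([centre column, centre row, width, height] as shares, 0 to 1, of the picture: columns of its width, rows of its height, round what is visible of it).
- trace(label, camera): "region" (480x640 bool, what is visible of it) and "rect" ([centre column, centre row, width, height] as shares, 0 to 1, of the picture: columns of its width, rows of its height, round what is visible of it).
- place_of(label, camera): "point" ([column, row] as shares, 0 to 1, of the picture: columns of its width, rows of its height: a listed point, or the origin of a listed thing).
The state is a dict: "clock": time; "joints": joint angles; "dq": joint speeds; "joint_efforts": joint torques, N m; "position": TCP position; "ee_rot": TCP orientation; "force": force on the tool from outside, world axes, zero at the start; "ft_torque": the same for the moment, N m; "width": opening from 0.0 (shut) to 1.0 (fully open); "gripper_force": force on a finger pad.
Only numpy, scipy, OpenCV 4.12 (cv2) and the standard library are available. Lean on these libraries where they do the work, as an engineer would, in place of code of your own. Each camera call takes 0.05 s, during which the arm holds its last target. There are 200 camera calls.

## Working session

There is one attempt and no reset: what is moved stays moved. The work goes in short steps, Python scripts to look and compute and a shell command to move; the robot and the scene stay as the last step left them, time stands still between calls to the robot, and variables do not carry over. Pictures are saved under pics/ and viewed, at most 10 in all, crops included, and the job is handed in when it is done.

```bash
mkdir -p pics; cat > h.py <<'E'
import numpy as np,cv2
from scipy.spatial.transform import Rotation as R
from cell import *
def cam(n):
    d=get_image(n); o=np.array(d["orientation"],float)
    d["R"]=(R.from_rotvec(o).as_matrix() if o.shape==(3,) else (o if o.shape==(3,3) else R.from_quat(o).as_matrix()))
    d["p"]=np.array(d["position"]); return d
def ray(d,u,v):
    q=np.array([(u-d["cx"])/d["fx"],(v-d["cy"])/d["fy"]]); s=q.copy()
    for _ in range(20): s=q/(1+d["k1"]*(s@s))
    return d["R"]@np.array([s[0],s[1],1])
def atz(d,u,v,z):
    r=ray(d,u,v); return d["p"]+r*(z-d["p"][2])/r[2]
def proj(d,P):
    c=d["R"].T@(np.array(P)-d["p"]); s=c[:2]/c[2]; s=s*(1+d["k1"]*(s@s))
    return s[0]*d["fx"]+d["cx"],s[1]*d["fy"]+d["cy"]
E
python3 - <<'E'
from h import *
s=observe(); print(s["clock"],s["position"],s["ee_rot"],s["width"])
for n in("scene","top"):
    d=cam(n); print(n,d["orientation"],d["p"],d["fx"],d["k1"])
    cv2.imwrite(f"pics/{n}0.png",d["image"][:,:,::-1])
    for l in("lane","tray","scanner_window","jar","lever_knob","stapler","tape_roll"):
        print(l,[(round(x["score"],2),np.round(np.array(x["point"])*[640,480],1)) for x in place_of(l,n)])
E
```

```text
0.0 [ 0.18139001 -0.59754112  0.2259378 ] [-3.10599471e+00 -4.61021139e-01  5.72386392e-04] 0.9959316674286162
scene [-2.49462051 -0.7286219   0.19710978] [ 0.93500488 -0.48750534  1.10287028] 573.8160977835498 -0.12981149714887588
lane [(0.89, array([314.4, 237.8])), (0.5, array([195.5, 292.4]))]
tray [(0.92, array([221., 398.]))]
scanner_window [(0.71, array([376.9, 209.8]))]
jar [(0.62, array([413.9, 125.8])), (0.59, array([417.3, 313.7])), (0.55, array([358.3, 149.6])), (0.37, array([195.8, 294.9]))]
lever_knob [(0.86, array([277.7, 180.6]))]
stapler [(0.55, array([290.9, 145.5]))]
tape_roll [(0.56, array([195.3, 291. ]))]
top [-2.16627949  2.21462308 -0.08662094] [0.52402068 0.06956769 1.16882762] 483.543601182245 -0.03865677828570543
lane [(0.6, array([310.4, 252.3]))]
tray [(0.89, array([476. , 233.6])), (0.4, array([279.2, 206.8]))]
scanner_window [(0.77, array([279.3, 207.4]))]
jar [(0.8, array([326.2, 135.6])), (0.77, array([225.2, 263.5])), (0.73, array([141.1, 245.1]))]
lever_knob [(0.83, array([310.2, 302.3]))]
stapler [(0.86, array([230.4, 337.6]))]
tape_roll []
```

View pics/scene0.png

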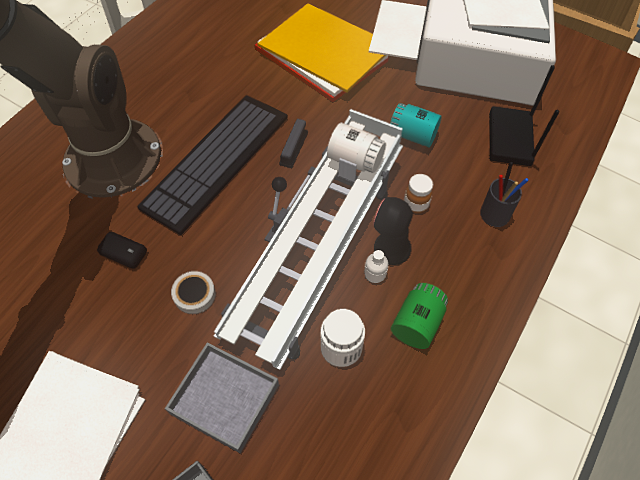

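View pics/top0.png

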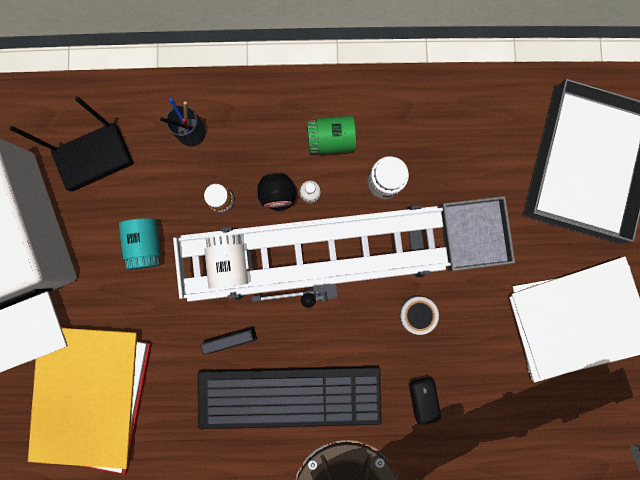

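The jar to use is the white lying one on the lane, at scene (357,149) and top (226,262), behind the blade. The green one (scene 420,314) and the turquoise one (415,125) are look-alikes off the lane, and the spare stands upright at (343,337). The lever knob is at top (309,300) and scene (279,184). Next I fit the lane pose from these points and confirm the jar in one crop.

```bash
python3 - <<'E'
from h import *
from scipy.optimize import least_squares
ds={n:cam(n) for n in("scene","top")}
obs=[("scene",(221,398),(0,-.4,.003)),("scene",(376.9,209.8),(.11,.06,.118)),("scene",(358.3,149.6),(0,.185,.130)),("scene",(277.7,180.6),(-.102,.018,.133)),
("top",(476,233.6),(0,-.4,.003)),("top",(279.3,207.4),(.11,.06,.118)),("top",(225.2,263.5),(0,.185,.130)),("top",(310.2,302.3),(-.102,.018,.133))]
def W(p,q):
    c,s=np.cos(p[2]),np.sin(p[2]); return np.array([p[0]+c*q[0]-s*q[1],p[1]+s*q[0]+c*q[1],q[2]])
f=lambda p:np.concatenate([np.array(proj(ds[n],W(p,q)))-uv for n,uv,q in obs])
r=least_squares(f,[.5,.05,0],loss="soft_l1",f_scale=2); p=r.x
print("pose",p); print(np.round(f(p).reshape(-1,2),1))
np.save("lane.npy",p)
im=ds["top"]["image"][:,:,::-1].copy()
for q in [(x,y,.08+.042*y+.014) for x in(-.06,.06) for y in(.29,-.31)]+[(-.102,.018,.133),(0,.185,.13)]:
    cv2.circle(im,tuple(int(round(a)) for a in proj(ds["top"],W(p,q))),1,(0,0,255),-1)
a=im[180:320,160:460]; cv2.imwrite("pics/c1.png",cv2.resize(a,None,fx=2.6,fy=2.6,interpolation=cv2.INTER_CUBIC))
s=observe();Rt=R.from_rotvec(s["ee_rot"]).as_matrix();print(Rt)
for n,q in dict(knob=(-.102,.018,.133),knob8=(-.102,-.048,.133),jar=(0,.185,.13),past=(0,-.03,.12),low=(0,-.2,.11)).items(): print(n,W(p,q))
E
```

```text
pose [0.56987471 0.06888825 0.09760248]
[[ 0.7 -0.8]
 [-0.7  0.4]
 [-4.1 -2.8]
 [-1.   2.3]
 [-0.9  1.3]
 [-0.5 -1.6]
 [ 1.2 -1. ]
 [-0.9 -1.6]]
[[ 9.56899936e-01  2.90417825e-01  4.47157625e-06]
 [ 2.90417823e-01 -9.56899927e-01 -1.35286726e-04]
 [-3.50108257e-05  1.30754485e-04 -9.99999991e-01]]
knob [0.4666061  0.07686293 0.133     ]
knob8 [0.47303764 0.01117705 0.133     ]
jar [0.5518469  0.25300777 0.13      ]
past [0.57279813 0.03903103 0.12      ]
low [ 0.58936422 -0.13015988  0.11      ]
```

View pics/c1.png

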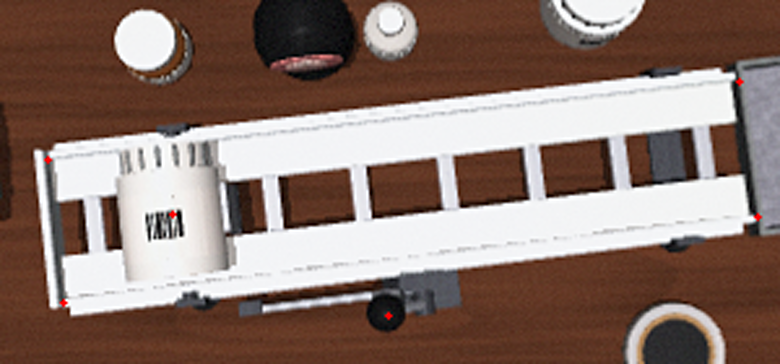

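The red marks fall on the lane corners, the knob and the jar, and the crop shows the white jar lying behind the grey blade, so the lane pose is good. I'll yaw the hand to about 30° from the lane, which puts lane-wards speed on both tool axes. I'll also shut the fingers and travel to above the knob on its up-lane side.

```bash
python3 -m handwheel '[[1,0,0,0,0,-0.94],[1,0,0,0,0,-0.94],[1,-0.2,0,0,0,-0.94],[1,-0.3,0,0,0,-0.94],[1,-0.3,0,0,0,-0.94],[1,-0.3,0,0,0,0],[1,-0.3,0,0,0,0],[1,-0.3,0,0,0,0]]' 0 10
python3 -m handwheel '[[1,-0.3,0,0,0,0],[1,-0.4,0,0,0,0],[1,-0.4,0,0,0,0],[1,-0.4,0,0,0,0],[1,-0.5,0,0,0,0],[1,-0.5,0,0,0,0],[1,-0.6,0,0,0,0],[1,-0.6,0,0,0,0]]'
cat > st.py <<'E'
from h import *
import sys
p=np.load("lane.npy"); c,s=np.cos(p[2]),np.sin(p[2]); o=observe(); d=np.array(o["position"])
L=lambda d:np.array([c*(d[0]-p[0])+s*(d[1]-p[1]),-s*(d[0]-p[0])+c*(d[1]-p[1]),d[2]])
l=L(d); Rt=R.from_rotvec(o["ee_rot"]).as_matrix()
print("t",round(o["clock"],3),"lane tcp",np.round(l,4),"yaw rel",round(np.degrees(np.arctan2(Rt[1,0],Rt[0,0])-p[2]),2),"F",np.round(o["force"],2),"w",round(o["width"],2))
if len(sys.argv)>3:
    g=np.array([float(a) for a in sys.argv[1:4]])-l
    gw=np.array([c*g[0]-s*g[1],s*g[0]+c*g[1],g[2]]); print("to go tool shares(total)",np.round(Rt.T@gw/.02,2))
E
python3 st.py -.102 .075 .226
```

```text
clock: 1.57
position: [0.3037, -0.4911, 0.2268]
ee_rot: [-2.989, -0.967, 0.0]
force: [-0.0, 0.1, -0.9]
width: 0.472
gripper_force: 0.0
clock: 2.23
position: [0.3898, -0.3376, 0.2269]
ee_rot: [2.989, 0.967, -0.0]
force: [-0.1, -0.9, -0.3]
width: 0.009
gripper_force: 0.0
t 2.233 lane tcp [-0.2188 -0.387   0.2269] yaw rel 30.27 F [-0.06 -0.9  -0.26] w 0.01
to go tool shares(total) [ 16.69 -17.01   0.04]
```

```bash
python3 -m handwheel '[[1,-1,0,0,0,0],[1,-1,0,0,0,0],[1,-1,0,0,0,0],[1,-1,0,0,0,0],[1,-1,0,0,0,0],[1,-1,0,0,0,0],[1,-1,0,0,0,0],[1,-1,0,0,0,0]]' 
python3 -m handwheel '[[1,-1,0,0,0,0],[1,-1,0,0,0,0],[1,-1,0,0,0,0],[1,-1,0,0,0,0],[1,-1,0,0,0,0],[1,-1,0,0,0,0],[0.5,-0.5,0,0,0,0],[0,0,0,0,0,0]]'
python3 st.py -.102 .070 .122
```

```text
clock: 2.9
position: [0.4255, -0.1143, 0.2269]
ee_rot: [2.988, 0.967, -0.0]
force: [-0.6, 0.2, -0.6]
width: 0.005
gripper_force: 0.0
clock: 3.57
position: [0.4552, 0.0693, 0.227]
ee_rot: [-2.986, -0.975, -0.002]
force: [0.3, 1.0, -0.5]
width: 0.007
gripper_force: 0.0
t 3.567 lane tcp [-0.1141  0.0116  0.227 ] yaw rel 30.57 F [ 0.32  0.96 -0.47] w 0.01
to go tool shares(total) [ 2.   -2.21  5.25]
```

```bash
python3 -m handwheel '[[0.7,-0.8,0,0,0,0],[0.7,-0.8,0,0,0,0],[0.6,-0.6,1,0,0,0],[0,0,1,0,0,0],[0,0,1,0,0,0],[0,0,1,0,0,0],[0,0,1,0,0,0],[0,0,0.3,0,0,0]]' 
python3 -m handwheel '[[0,0,0,0,0,0]]'
python3 st.py -.102 .04 .122
python3 - <<'E'
from h import *
d=cam("top"); cv2.imwrite("pics/t2.png",cv2.resize(d["image"][150:370,140:500,::-1],None,fx=2,fy=2))
E
```

```text
clock: 4.23
position: [0.4607, 0.1226, 0.1184]
ee_rot: [2.989, 0.965, -0.006]
force: [-1.0, -0.4, 0.5]
width: 0.004
gripper_force: 0.0
clock: 4.32
position: [0.4612, 0.123, 0.1196]
ee_rot: [2.989, 0.964, -0.005]
force: [-0.9, 0.8, -0.4]
width: 0.005
gripper_force: 0.0
t 4.317 lane tcp [-0.1028  0.0645  0.1196] yaw rel 30.16 F [-0.85  0.84 -0.44] w 0.0
to go tool shares(total) [-0.58  1.08 -0.12]
```

View pics/t2.png

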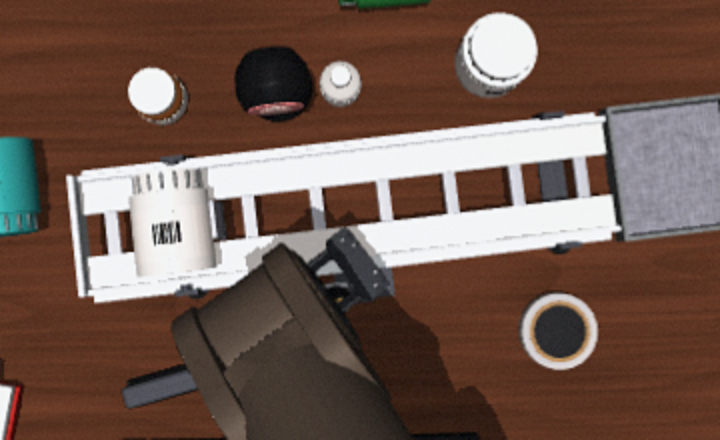

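The jar is still held at its start, and the hand is on the up-lane side of the knob. The arm blocks only part of the top view. Now I push the lever.

```bash
python3 -m handwheel '[[-0.57,1,0,0,0,0],[-0.57,1,0,0,0,0],[-0.57,1,0,0,0,0],[-0.35,0.6,0,0,0,0],[0,0,0,0,0,0]]' 
python3 st.py -.102 -.0185 .12
```

```text
clock: 4.78
position: [0.4722, 0.0381, 0.1221]
ee_rot: [2.99, 0.956, 0.002]
force: [-0.7, 0.1, 0.0]
width: 0.004
gripper_force: 0.0
t 4.783 lane tcp [-0.1002 -0.0211  0.1221] yaw rel 29.86 F [-0.72  0.11  0.04] w 0.0
to go tool shares(total) [-0.01 -0.16  0.1 ]
```

```bash
python3 -m handwheel '[[1,0.55,0,0,0,0],[1,0.55,0,0,0,0],[0.36,1,0.1,0,0,0],[0.36,1,0.2,0,0,0],[0.36,1,0.2,0,0,0]]' 
python3 st.py 0 -.10 .109
python3 - <<'E'
from h import *
from cell import *
p=np.load("lane.npy"); c,s=np.cos(p[2]),np.sin(p[2])
for n in("scene","top","scene"):
    t=observe()["clock"]; d=cam(n); cv2.imwrite(f"pics/m_{n}_{t:.2f}.png",d["image"][:,:,::-1])
    try:
        if n=="top": continue
        r=trace("jar",n)
        print(n,t,[(round(x["score"],2),np.round(np.array(x["rect"])*[640,480,640,480],1)) for x in r])
    except Exception as e: print(e)
    np.save(f"pics/m_{t:.2f}.npy",d["image"])
print(observe()["clock"])
E
ls pics
```

```text
clock: 5.2
position: [0.5708, 0.0117, 0.1121]
ee_rot: [2.989, 0.965, 0.004]
force: [-0.2, 0.3, 0.1]
width: 0.006
gripper_force: 0.0
t 5.2 lane tcp [-0.0046 -0.057   0.1121] yaw rel 30.19 F [-0.17  0.25  0.07] w 0.01
to go tool shares(total) [-0.88  1.98  0.15]
scene 5.2 [(0.96, array([414.8, 126.3,  51.8,  43.4])), (0.88, array([346.4, 173.2,  53.5,  54.2])), (0.63, array([419. , 315.6,  65.8,  63.2]))]
scene 5.35 [(0.64, array([418.8, 315.3,  64.5,  62.1])), (0.62, array([415.5, 124.8,  48.2,  42.6]))]
5.45
c1.png
m_5.20.npy
m_5.35.npy
m_scene_5.20.png
m_scene_5.35.png
m_top_5.30.png
scene0.png
t2.png
top0.png
```

```bash
python3 - <<'E'
import cv2,numpy as np,re
# calibration is constant for fixed cameras: mark lane y positions using saved numbers only
from scipy.spatial.transform import Rotation as R
a=[cv2.imread("pics/"+f) for f in("m_scene_5.20.png","m_scene_5.35.png")]
r=slice(100,300),slice(280,480)
x=np.hstack([cv2.resize(i[100:240,280:413],None,fx=3,fy=3) for i in a]); cv2.imwrite("pics/v3.png",x)
s0=cv2.imread("pics/scene0.png")
p=np.load("lane.npy");c,s=np.cos(p[2]),np.sin(p[2])
Rm=R.from_rotvec([-2.49462051,-0.7286219,0.19710978]).as_matrix();P=np.array([0.93500488,-0.48750534,1.10287028])
for y in(.185,.15,.12,.1,.08,.06,.04,.02,0):
    w=[p[0]-s*y,p[1]+c*y,.122+.042*y];q=Rm.T@(w-P);q=q[:2]/q[2];q=q*(1-.12981*(q@q));print(y,q*573.816+[320,240])
E
```

```text
0.185 [349.84444007 153.28300011]
0.15 [342.99494132 164.61577669]
0.12 [336.97685067 174.5773294 ]
0.1 [332.88793363 181.34790204]
0.08 [328.73660514 188.22372845]
0.06 [324.52208352 195.20618395]
0.04 [320.2436005  202.29662516]
0.02 [315.90040373 209.49638591]
0 [311.49175957 216.80677286]
```

View pics/v3.png

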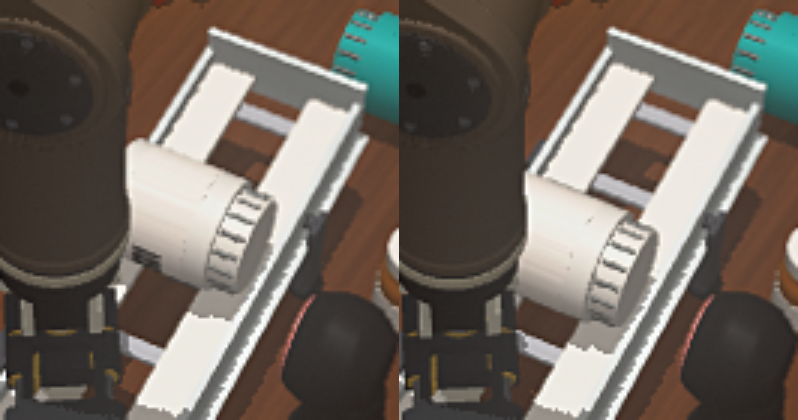

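```bash
python3 - <<'E'
import cv2,numpy as np
from scipy.spatial.transform import Rotation as R
from scipy.interpolate import interp1d
f=lambda n:cv2.imread("pics/"+n)
s0,a,b=f("scene0.png"),f("m_scene_5.20.png"),f("m_scene_5.35.png")
# cap patch from a, match (rotating teeth -> blur lightly)
up=lambda i:cv2.resize(cv2.GaussianBlur(i,(0,0),1),None,fx=4,fy=4,interpolation=cv2.INTER_CUBIC)
T=up(a)[154*4:202*4,350*4:378*4]
p=np.load("lane.npy");c,s=np.cos(p[2]),np.sin(p[2])
Rm=R.from_rotvec([-2.49462051,-0.7286219,0.19710978]).as_matrix();P=np.array([0.93500488,-0.48750534,1.10287028])
ys=np.linspace(.2,-.05,51);V=[]
for y in ys:
    w=[p[0]+c*.05-s*y,p[1]+s*.05+c*y,.122+.042*y];q=Rm.T@(w-P);q=q[:2]/q[2];q=q*(1-.12981*(q@q));V.append(q*573.816+[320,240])
V=np.array(V); 
off=None
for n,i in(("start",s0),("5.20",a),("5.35",b)):
    m=cv2.matchTemplate(up(i)[100*4:260*4,320*4:420*4],T,cv2.TM_CCOEFF_NORMED);_,sc,_,l=cv2.minMaxLoc(m)
    u,v=320+l[0]/4,100+l[1]/4
    if off is None: off=np.interp(-.185,-ys,V[:,1])-v
    print(n,round(sc,2),u,v,"y",round(float(np.interp(v+off,V[:,1],ys)),4))
E
```

```text
start 0.81 363.25 130.5 y 0.185
5.20 1.0 350.0 154.0 y 0.1147
5.35 0.93 344.0 164.5 y 0.0845
```

```bash
cat > meas.py <<'E'
from h import *
t=observe()["clock"]; d=cam("scene"); cv2.imwrite(f"pics/m_scene_{t:.2f}.png",d["image"][:,:,::-1])
up=lambda i:cv2.resize(cv2.GaussianBlur(i,(0,0),1),None,fx=4,fy=4,interpolation=cv2.INTER_CUBIC)
f=lambda n:cv2.imread("pics/"+n)
p=np.load("lane.npy");c,s=np.cos(p[2]),np.sin(p[2])
ys=np.linspace(.2,-.2,81);V=np.array([proj(d,[p[0]+c*.05-s*y,p[1]+s*.05+c*y,.122+.042*y]) for y in ys])
T=up(f("m_scene_5.20.png"))[154*4:202*4,350*4:378*4]
off=np.interp(-.185,-ys,V[:,1])-130.5
T2=up(f("m_scene_5.35.png"))[int(164.5*4):int(212.5*4),344*4:372*4]
for T in(T,T2):
    m=cv2.matchTemplate(up(d["image"][:,:,::-1])[100*4:340*4,280*4:400*4],T,cv2.TM_CCOEFF_NORMED);_,sc,_,l=cv2.minMaxLoc(m)
    print(t,round(sc,2),280+l[0]/4,100+l[1]/4,"y",round(float(np.interp(100+l[1]/4+off,V[:,1],ys)),4))
E
python3 meas.py; python3 st.py 0 -.1 .109
```

```text
5.45 0.95 339.25 173.25 y 0.0599
5.45 0.88 339.0 173.75 y 0.0585
t 5.5 lane tcp [-0.0066 -0.0564  0.1114] yaw rel 30.18 F [-0.6   0.52 -0.39] w 0.0
to go tool shares(total) [-0.81  2.05  0.12]
```

The jar is at y≈0.047 and moving at about 0.25 m/s, so this is a fast slope. I run ahead of it, adding some yaw to gain lane-wards speed.

```bash
python3 -m handwheel '[[0.05,0.32,0,0,0,-1],[-0.03,0.4,0.05,0,0,-1],[-0.69,0.89,0.05,0,0,0],[-0.77,0.98,0.05,0,0,0],[-0.77,0.98,0.05,0,0,0]]' 
python3 st.py 0 -.1405 .107
```

```text
clock: 5.92
position: [0.5853, -0.0716, 0.1075]
ee_rot: [-2.914, -1.173, -0.001]
force: [-0.2, -1.1, -0.3]
width: 0.004
gripper_force: 0.0
t 5.917 lane tcp [ 0.0017 -0.1414  0.1075] yaw rel 38.26 F [-0.21 -1.09 -0.33] w 0.0
to go tool shares(total) [-0.04 -0.09  0.02]
```

```bash
python3 -m handwheel '[[-0.755,0.965,0.05,0,0,0],[-0.74,0.945,0.05,0,0,0],[-0.68,0.87,0.05,0,0,0]]' 
python3 st.py 0 -.212 .104
```

```text
clock: 6.17
position: [0.5922, -0.1432, 0.1044]
ee_rot: [2.915, 1.17, 0.0]
force: [0.1, 0.1, -0.4]
width: 0.009
gripper_force: 0.0
t 6.167 lane tcp [ 0.0016 -0.2133  0.1044] yaw rel 38.14 F [ 0.08  0.15 -0.44] w 0.01
to go tool shares(total) [-0.02 -0.1   0.02]
```

```bash
python3 -m handwheel '[[-0.6,0.77,0.04,0,0,0],[-0.53,0.67,0.04,0,0,0],[-0.45,0.57,0.03,0,0,0],[-0.37,0.47,0.03,0,0,0],[-0.3,0.38,0.02,0,0,0]]' 
python3 st.py 0 -.30 .10
```

```text
clock: 6.58
position: [0.5994, -0.2156, 0.1008]
ee_rot: [2.916, 1.169, 0.0]
force: [0.1, -0.1, -0.0]
width: 0.001
gripper_force: 0.1
t 6.583 lane tcp [ 0.0017 -0.2861  0.1008] yaw rel 38.11 F [ 0.12 -0.13 -0.01] w 0.0
to go tool shares(total) [-0.5   0.5   0.04]
```

```bash
python3 -m handwheel '[[-0.23,0.3,0.02,0,0,0],[-0.18,0.24,0.01,0,0,0],[-0.14,0.18,0.01,0,0,0],[-0.09,0.12,0.01,0,0,0],[-0.05,0.06,0,0,0,0],[-0.02,0.02,0,0,0,0],[0,0,0,0,0,0]]' 
python3 st.py 0 -.30 .10
python3 - <<'E'
from h import *
d=cam("scene"); cv2.imwrite("pics/v4.png",cv2.resize(d["image"][120:400,160:440,::-1],None,fx=2,fy=2))
E
```

```text
clock: 7.17
position: [0.602, -0.2378, 0.0996]
ee_rot: [-2.916, -1.169, -0.0]
force: [0.4, 0.9, -0.5]
width: 0.008
gripper_force: 0.1
t 7.167 lane tcp [ 0.002  -0.3084  0.0996] yaw rel 38.12 F [ 0.4   0.94 -0.49] w 0.01
to go tool shares(total) [ 0.18 -0.39 -0.02]
```

View pics/v4.png

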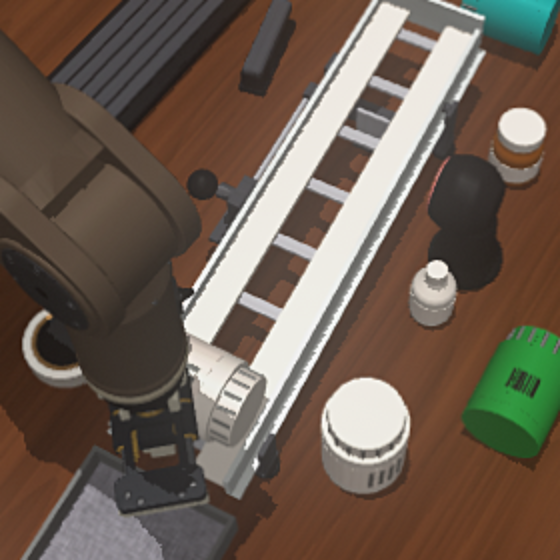

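The jar lies on the lower lane, cap at about (235,405) in the crop, with the fingers in front of it. The lever leans down the lane and nothing else has moved. I hold still for over 2 s and check that it stays at rest.

```bash
for i in 1 2 3 4; do python3 -m handwheel '[[0,0,0,0,0,0],[0,0,0,0,0,0],[0,0,0,0,0,0],[0,0,0,0,0,0],[0,0,0,0,0,0],[0,0,0,0,0,0],[0,0,0,0,0,0],[0,0,0,0,0,0]]' | grep -E "force|clock"; done
python3 st.py
python3 - <<'E'
from h import *
p=np.load("lane.npy");c,s=np.cos(p[2]),np.sin(p[2])
d=cam("scene"); b=cv2.imread("pics/v4.png"); a=cv2.resize(d["image"][120:400,160:440,::-1],None,fx=2,fy=2)
print("diff in jar area",np.abs(a.astype(int)-b)[330:460,190:280].mean())
ys=np.linspace(-.29,-.1,39);V=[proj(d,[p[0]+c*.054-s*y,p[1]+s*.054+c*y,.122+.042*y]) for y in ys]
# cap face centre seen at crop (243,408)
v=120+408/2; print("jar y ~",np.interp(-v,[-q[1] for q in V][::1],ys))
for n in("jar","lever_knob"): print(n,[(round(x["score"],2),np.round(np.array(x["point"])*[640,480],1)) for x in place_of(n,"scene")])
for y in(-.0,-.048,-.0535,-.0595): 
    z=.055+np.sqrt(.085**2-(y+.015)**2); print(y,proj(d,[p[0]-c*.102-s*y,p[1]-s*.102+c*y,z]))
E
```

```text
clock: 7.88
force: [-0.4, 0.1, -0.6]
gripper_force: 0.0
clock: 8.55
force: [-0.2, -0.7, -0.0]
gripper_force: 0.0
clock: 9.22
force: [-0.4, -0.0, -0.7]
gripper_force: 0.0
clock: 9.88
force: [-0.2, -0.8, -0.3]
gripper_force: 0.0
t 9.883 lane tcp [ 0.0019 -0.3088  0.0995] yaw rel 38.09 F [-0.19 -0.81 -0.29] w 0.01
diff in jar area 2.6775213675213676
jar y ~ -0.2505577176299876
jar [(0.92, array([417.7, 313.4])), (0.7, array([256.9, 312.6])), (0.57, array([416.8, 123.2]))]
lever_knob [(0.79, array([262.3, 209.1])), (0.6, array([379.4, 209.7]))]
-0.0 (np.float64(272.3288800587715), np.float64(187.4261602145661))
-0.048 (np.float64(260.94251703246056), np.float64(205.76314224440503))
-0.0535 (np.float64(259.69911846691537), np.float64(208.43582851411276))
-0.0595 (np.float64(258.36717757077326), np.float64(211.511317826555))
```

The jar is at rest at y ≈ -0.25, 58 mm up-lane of the fingertip point, which matches contact. The lever is at about 0.87 rad. Handing in.

```bash
python3 -c "from cell import *; print(sign_off())"
```

```text
the job is handed in; nothing more can be done
None
```

I handed the job in with the jar at rest against the fingers on the lower third of the lane (y ≈ -0.25 m) and the lever over at about 0.87 rad; nothing else moved in the last picture, but sign-off gave no verdict, and contact force and jar speed while braking (steps 3 and 4) were not measured directly.

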